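Wind the counter press down until it seats

ROBOT

A 6-joint arm with a two-finger parallel gripper is mounted at the origin on the work surface. World frame = base frame: x ahead of the robot, y to its left, z up, the work surface at z = 0. Lengths are in m, angles in degrees, forces in N, time in s.
With the tool pointing down it reaches from about 0.35 to 0.875 m from the base axis. Payload 4.2 kg.
Tool frame: the origin (TCP) lies at the very end of the fingers, on their centre line; the grasp point (between the pads) lies 19 mm behind it; z points along the fingers, y is the line along which they close (so a half turn about z gives the same grasp; the last joint's range is limited). The gripper opens to 87 mm and grips with 3 to 60 N. Pads are 19 mm wide; open, the fingers measure 117 mm over their backs; the gripper's body (75 mm by 190 mm) begins 51 mm behind the grasp point.
Start: joints at [78.701, 22.042, 0.453, 0, -68.411, -14.817], TCP at [0.275, 0.561, 0.223] pointing down, gripper open.
Joint ranges: [-179.83, 179.83], [-69.29, 118.12], [-61.27, 80.66], [-181.25, 117.63], [-171.15, -9.14], [-177.46, 177.46]. Speed limits (degrees/s): [159.86, 159.86, 180, 180, 180, 180].

INTERFACE

Orientations are given as a 3x3 rotation matrix whose columns are the frame's x, y, z axes.
In Python, from station import r gives the robot as it stands.
- The arm moves only by the tool jog_arm, never from a script. Its argument "plan" is text: rows parted by semicolons, each of 7 numbers parted by spaces: the shift along the tool's x, y, z normalised to -1 to 1, where 1 is 0.025 m, then the turn, a rotation vector about the tool's x, y, z normalised to -1 to 1, where 1 is 8 degrees, then the closure, from -1 (fully open) to 1 (shut). A call has exactly 10 rows; each row shifts and turns the commanded pose from where the row before left it, along the tool's axes as they then stand; what a row does not reach is not made up. A row lasts 1/10 s, in which the tool goes at most 50 mm and 8.59 degrees, less where a joint would pass 70% of its speed; a pose out of reach is approached as far as the arm can. A call with a number of a shift or a turn outside -1 to 1 is refused whole. A call with a gripper value outside its range is refused whole. The fingers move at their own pace and stop on an object; the grip force is fixed at half the most. Time passes only in rows, so rows that do not move let the fingers close, or fill a call up. It gives the time, the measured TCP pose, the force, the opening and the grip force at its end, in the units of the state.
- r.sense(): the state, without advancing time (a new reading comes with each control period).
- r.capture(name): name is "scene" or "top" or "wrist"; returns (picture, depth): 400x640x3 uint8, red, green, blue; 400x640 float32, m along the optical axis (not along the pixel's ray), 0 where there is no reading.
- r.get_calibration(name): a dict with "mtx" (3x3 intrinsics, pixels), "distortion" ([k1, k2, p1, p2, k3] as OpenCV has them; the pictures are not rectified), "extrinsics" (4x4, takes a point from camera to world coordinates). Camera axes: x right, y up, looking along -z (the intrinsics and any distortion apply to the point x, -y, -z); pixel columns grow to the right and rows downward; lengths in m; the calibration is good to about 2 mm. A picture is of the moment at which its call begins: read the wrist's pose just before it. get_calibration takes no time and is no camera call; for the wrist camera it gives the pose at the moment of the call.
- r.finish_job(): hands the job in; it is judged then, once.
The state is a dict: "time_s": time; "joints": joint angles; "joint_velocities": joint speeds; "effort": joint torques, N m; "tcp_pos": TCP position; "ee_rot": TCP orientation; "wrist_force": force on the tool from outside, world axes, zero at the start; "moment": the same for the moment, N m; "gripper_width": opening from 0.0 (shut) to 1.0 (fully open); "gripper_force": force on a finger pad.
Only numpy, scipy, OpenCV 4.12 (cv2) and the standard library are available. Lean on these libraries where they do the work, as an engineer would, in place of code of your own. Each camera call takes 0.05 s, during which the arm holds its last target. There are 200 camera calls.

TASK

Wind the crank of the steel screw press clockwise (seen from above) through a full turn and more, until the plate seats on what is hidden in the mould and the crank will go no farther. Feel for that stop, do not force the crank against it, and leave it wound right home with everything else on the counter where it stands.

Things in the scene. Friction and masses are not known exactly. Their poses are not given: they have to be found in the camera images.
- press: Steel screw press fixed to the counter: base 150 x 200 x 16 mm, two columns 16 mm thick at y = +-82 mm, a crossbar 36 x 200 mm whose top is at z = 160 mm, an open round metal mould (120 mm across, top at z = 78 mm) below it, and a pressing plate that comes down into the mould as the crank on top is wound. Origin: centre of the underside, on the crank's axis; z up.
- pivot (a point): Point on the crank's upright axis, fixed to the press, 182 mm above the counter: the height of the top face of the crank arm. A hub 32 mm across stands 8 mm above it.
- knob (a point): Middle of the crank's knob: an upright black plastic cylinder 24 mm across and 50 mm tall, 25 mm below and above this point, 80 mm from the crank's axis, standing on the end of a flat steel arm 24 mm wide and 10 mm thick. The knob does not spin. Pushed sideways, it takes about 3 to 5 N to move and stays where it is left.
- crank (a joint): Turning of the crank in rad, growing clockwise seen from above; 0 is wound fully up. It starts a little above 0 and seats somewhat more than a full turn farther on; where is not known and neither the knob's direction nor the plate shows it: there the crank meets a firm stop.
- kettle: Brushed steel kettle, 156 mm across, 190 mm high with a handle and spout; bystander. Origin under its centre.
- jug: White ceramic jug, 104 mm across, 145 mm high; bystander. Origin under its centre.
- mug: Grey plastic mug with a hinged lid, 80 mm across, 105 mm high; bystander. Origin under its centre.
- puck: Spare wooden follower disc, 96 mm across, 18 mm thick, lying beside the press; bystander. Origin under its centre.
- pepper: Glass jar with a steel cap, 48 mm across, 110 mm high, on the dark silicone mat; bystander. Origin under its centre.
- spoon: Spoon 160 mm long lying on the silicone mat; bystander.

How it is judged (in metres and radians):
On the way:
1. the crank has been wound past its half way (joint above 4.2 rad) (value of joint crank above 4.2 rad), for 0.1 s.
At the end, for the whole second after the job is handed in: The crank rests within 0.08 rad of the stop at which the plate seats, and kettle, jug, mug, wooden disc, jar and spoon are within 30 mm of where they stood (value of joint crank above 7.92 rad and velocity of joint crank between -0.05 and 0.05 rad/s and distance of each of kettle, jug, mug, puck, pepper, spoon from where it was at the start of the episode below 0.03 m); the robot touches nothing.
It fails at once if a bystander is moved by more than 30 mm (distance of any of kettle, jug, mug, puck, pepper, spoon from where it was at the start of the episode above 0.03 m).
It fails at once if the press or its crank is pushed with more than 60 N (contact force between any of the fingers, the arm and press above 60 N).
It also fails if it takes over 72 s, if anything falls off the work surface, if the arm or the gripper's body presses on something with over 40 N, if the wrist force passes 120 N, or if a joint passes its speed limit or range.

## Working session

There is one attempt and no reset: what is moved stays moved. The work goes in short steps, Python scripts to look and compute and a tool call to move; the robot and the scene stay as the last step left them, time stands still between calls to the robot, and variables do not carry over. Pictures are saved under pics/ and viewed, at most 10 in all, crops included, and the job is handed in when it is done.

Besides the shell and the picture viewer there is one more tool, called as name(argument=value, ...) on one line, values as JSON. jog_arm: Moves the arm, as the interface text tells. Scaled input: -1 to 1 covers 0.025 m each way for a shift and 8 degrees each way for a turn. Its arguments: {"type":"object","properties":{"plan":{"type":"string"}},"required":["plan"]}

```bash
ls; mkdir -p pics
python3 - <<'E'
from station import r
import cv2,numpy as np
s=r.sense();print({k:np.round(v,3).tolist() for k,v in s.items()})
for n in("scene","top"):
    p,d=r.capture(n);cv2.imwrite(f"pics/{n}1.png",p[:,:,::-1]);np.savez(f"pics/{n}1.npz",p=p,d=d)
    c=r.get_calibration(n);print({k:np.round(v,3).tolist() for k,v in c.items()})
E
```

```text
pics
{'time_s': 0.0, 'joints': [78.703, 22.091, 0.378, -0.03, -68.411, -14.816], 'joint_velocities': [-0.005, -0.019, -0.155, 0.0, -0.047, 0.061], 'effort': [-0.0, -39.067, 18.741, 4.22, 0.011, -0.0], 'tcp_pos': [0.275, 0.561, 0.221], 'ee_rot': [[0.898, -0.44, -0.001], [-0.44, -0.898, -0.002], [0.0, 0.002, -1.0]], 'wrist_force': [0.073, -0.211, -0.246], 'moment': [-0.019, 0.016, 0.03], 'gripper_force': 0.0, 'gripper_width': 1.004}
{'mtx': [[377.785, 0.0, 315.59], [0.0, 377.785, 199.337], [0.0, 0.0, 1.0]], 'distortion': [-0.06, 0.0, 0.0, 0.0, 0.0], 'extrinsics': [[0.266, -0.736, 0.622, 1.334], [0.964, 0.199, -0.177, -0.247], [0.006, 0.647, 0.763, 1.139], [0.0, 0.0, 0.0, 1.0]]}
{'mtx': [[457.791, 0.0, 322.827], [0.0, 457.791, 200.685], [0.0, 0.0, 1.0]], 'distortion': [-0.116, 0.0, 0.0, 0.0, 0.0], 'extrinsics': [[0.022, 0.983, -0.181, 0.312], [-1.0, 0.022, -0.002, 0.013], [0.002, 0.181, 0.983, 1.305], [0.0, 0.0, 0.0, 1.0]]}
```

View pics/top1.png

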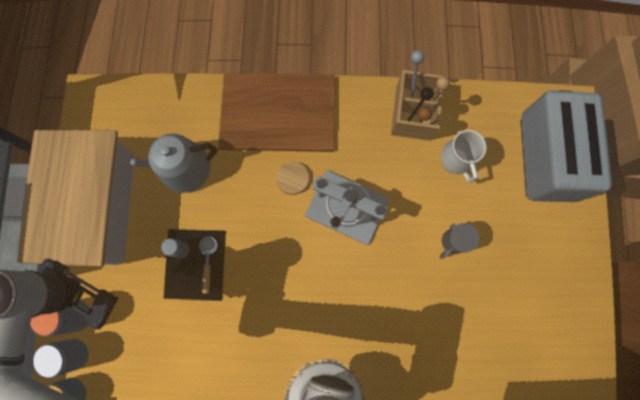

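View pics/scene1.png

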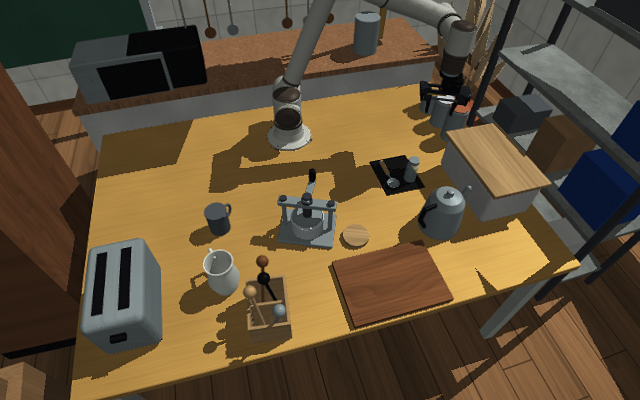

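Top view: press around (348,205), with the knob probably at (336,222), wooden disc at (293,179). The kettle, mug and jug stand well clear of it. Next I'll measure using depth.

```bash
cat > h.py <<'E'
import cv2,numpy as np
from station import r
def cloud(n,d):
    c=r.get_calibration(n);K=np.array(c["mtx"]);D=np.array(c["distortion"]);T=np.array(c["extrinsics"])
    v,u=np.mgrid[0:400,0:640]
    q=cv2.undistortPoints(np.stack([u.ravel(),v.ravel()],1).astype(np.float32)[:,None],K,D).reshape(400,640,2)
    P=np.stack([q[...,0]*d,-q[...,1]*d,-d],-1)
    W=P@T[:3,:3].T+T[:3,3];W[d<=0]=np.nan
    return W
def proj(n,p):
    c=r.get_calibration(n);T=np.linalg.inv(np.array(c["extrinsics"]))
    q=np.atleast_2d(p)@T[:3,:3].T+T[:3,3];q=q*[1,-1,-1]
    return cv2.projectPoints(q[:,None],np.zeros(3),np.zeros(3),np.array(c["mtx"]),np.array(c["distortion"]))[0][:,0]
E
python3 - <<'E'
from h import *
ims=[]
for n,(u0,v0,w,h) in dict(top=(290,150,110,110),scene=(265,155,110,110)).items():
    z=np.load(f"pics/{n}1.npz");W=cloud(n,z["d"])
    ims.append(cv2.resize(z["p"][v0:v0+h,u0:u0+w,::-1],(400,400),interpolation=cv2.INTER_CUBIC))
    A=W.reshape(-1,3);m=(A[:,2]>.14)&(A[:,2]<.26)&(A[:,0]>.35)&(A[:,0]<.75)&(abs(A[:,1]+.05)<.2)
    B=A[m];print(n,m.sum())
    for lo,hi in((.145,.170),(.172,.186),(.186,.2),(.2,.25)):
        b=B[(B[:,2]>lo)&(B[:,2]<hi)];print(lo,len(b),b.mean(0).round(4),b.min(0).round(3),b.max(0).round(3))
    b=B[B[:,2]>.2];print(b.round(3).tolist()[:30])
cv2.imwrite("pics/crop.png",np.hstack(ims))
E
```

```text
top 1524
0.145 948 [ 0.5328 -0.0532  0.1603] [ 0.48  -0.15   0.145] [0.588 0.043 0.17 ]
0.172 233 [ 0.5011 -0.0353  0.1816] [ 0.449 -0.071  0.172] [0.576 0.023 0.186]
0.186 141 [ 0.5398 -0.0595  0.1904] [ 0.454 -0.244  0.186] [ 0.743 -0.004  0.2  ]
0.2 171 [ 0.5977 -0.1232  0.2188] [ 0.453 -0.25   0.201] [ 0.75  -0.004  0.234]
[[0.75, -0.232, 0.216], [0.749, -0.235, 0.217], [0.749, -0.237, 0.217], [0.749, -0.239, 0.219], [0.749, -0.242, 0.217], [0.75, -0.245, 0.217], [0.749, -0.247, 0.219], [0.749, -0.228, 0.211], [0.747, -0.23, 0.215], [0.749, -0.233, 0.211], [0.747, -0.235, 0.216], [0.747, -0.237, 0.216], [0.747, -0.24, 0.217], [0.747, -0.242, 0.218], [0.745, -0.244, 0.222], [0.748, -0.248, 0.214], [0.749, -0.225, 0.202], [0.748, -0.227, 0.205], [0.747, -0.229, 0.209], [0.746, -0.231, 0.211], [0.745, -0.232, 0.214], [0.745, -0.235, 0.215], [0.745, -0.237, 0.215], [0.746, -0.24, 0.213], [0.744, -0.242, 0.218], [0.745, -0.245, 0.216], [0.745, -0.247, 0.217], [0.744, -0.25, 0.218], [0.747, -0.225, 0.201], [0.747, -0.227, 0.202]]
scene 877
0.145 554 [ 0.5419 -0.0542  0.1585] [ 0.484 -0
[... 279 characters left out ...]
 -0.02, 0.233], [0.456, -0.015, 0.227], [0.458, -0.012, 0.229], [0.461, -0.009, 0.23], [0.459, -0.006, 0.228], [0.46, -0.023, 0.228], [0.462, -0.02, 0.23], [0.464, -0.017, 0.231], [0.469, -0.015, 0.235], [0.467, -0.011, 0.233], [0.464, -0.007, 0.228], [0.462, -0.024, 0.226], [0.467, -0.022, 0.231], [0.469, -0.015, 0.231], [0.47, -0.012, 0.23], [0.471, -0.009, 0.231], [0.471, -0.026, 0.23], [0.471, -0.023, 0.229], [0.473, -0.02, 0.231], [0.473, -0.016, 0.229], [0.472, -0.013, 0.228], [0.473, -0.009, 0.228], [0.467, -0.004, 0.221], [0.471, -0.026, 0.226], [0.47, -0.022, 0.224], [0.472, -0.02, 0.225], [0.479, -0.018, 0.232], [0.476, -0.014, 0.228], [0.476, -0.01, 0.227], [0.468, -0.005, 0.218]]
```

View pics/crop.png

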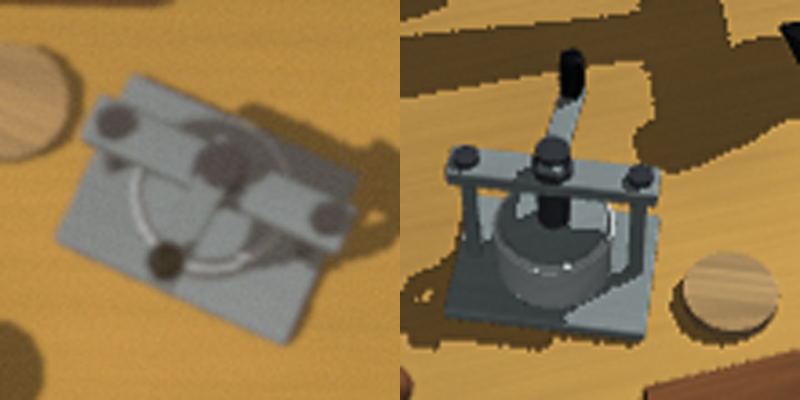

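Run:
```python
from h import *
for n in("top","scene"):
    z=np.load(f"pics/{n}1.npz");A=cloud(n,z["d"]).reshape(-1,3)
    near=np.hypot(A[:,0]-.535,A[:,1]+.053)<.12
    for nm,m in dict(knob=near&(A[:,2]>.224)&(A[:,2]<.24),hub=near&(A[:,2]>.186)&(A[:,2]<.195)&(A[:,0]>.5),bar=near&(A[:,2]>.155)&(A[:,2]<.165),
      disc=(A[:,2]>.014)&(A[:,2]<.022)&(abs(A[:,0]-.58)<.1)&(abs(A[:,1]-.1)<.09)).items():
        b=A[m];c,rad=cv2.minEnclosingCircle(b[:,:2].astype(np.float32));
        print(n,nm,len(b),b.mean(0).round(4),np.median(b,0).round(4),np.round(c,4),round(rad,4),cv2.minAreaRect(b[:,:2].astype(np.float32)*1000))
    for h in (.1,.05):
      m=(A[:,2]>h)&(np.hypot(A[:,0]-.535,A[:,1]+.053)<.5)&(np.hypot(A[:,0]-.535,A[:,1]+.053)>.125);b=A[m]
      v,c=np.unique((b[:,:2]/.05).round(),axis=0,return_counts=True);print(h,[(x*.05).round(2).tolist() for x,k in zip(v,c) if k>15])
```

```text
top knob 68 [ 0.4639 -0.0156  0.2297] [ 0.4639 -0.0156  0.2297] [ 0.4642 -0.0157] 0.0111 ((463.6458740234375, -15.618659019470215), (19.139951705932617, 21.081863403320312), 89.93952941894531)
top hub 125 [ 0.5334 -0.0522  0.1901] [ 0.5336 -0.0527  0.1902] [ 0.5274 -0.048 ] 0.0249 ((529.7777099609375, -46.45478057861328), (30.21424674987793, 47.20120620727539), 34.43217468261719)
top bar 750 [ 0.5337 -0.0533  0.1598] [ 0.5337 -0.0612  0.1599] [ 0.5341 -0.0531] 0.1007 ((534.6505126953125, -53.189186096191406), (199.8938446044922, 36.89384460449219), 66.6161880493164)
top disc 1059 [0.5893 0.0824 0.0175] [0.5996 0.0886 0.0173] [0.5703 0.0745] 0.1038 ((574.4810791015625, 80.92825317382812), (179.0906524658203, 141.8144989013672), 0.009475814178586006)
0.1 [[0.05, -0.05], [0.05, 0.0], [0.05, 0.05], [0.1, -0.05], [0.1, -0.0], [0.1, 0.05], [0.4, -0.4], [0.4, -0.35], [0.4, 0.4], [0.4, 0.45], [0.45, -0.4], [0.45, -0.35], [0.5, -0.35], [0.6, -0.4], [0.6, 0.35], [0.6, 0.4], [0.6, 0.45], [0.65, -0.4], [0.65, -0.35], [0.65, 0.3], [0.65, 0.35], [0.65, 0.4], [0.65, 0.45], [0.7, -0.4], [0.7, -0.35]
[... 1903 characters left out ...]
], [0.75, -0.2], [0.8, -0.3], [0.8, -0.25], [0.8, -0.2], [0.85, -0.3], [0.85, -0.2], [0.9, -0.3], [0.9, -0.25], [0.9, -0.2]]
0.05 [[0.05, -0.05], [0.05, -0.0], [0.05, 0.05], [0.1, -0.05], [0.1, 0.0], [0.1, 0.05], [0.4, -0.35], [0.4, -0.3], [0.4, 0.4], [0.4, 0.45], [0.45, -0.4], [0.45, -0.35], [0.5, -0.4], [0.5, -0.35], [0.6, 0.35], [0.6, 0.4], [0.6, 0.45], [0.65, -0.4], [0.65, -0.35], [0.65, 0.3], [0.65, 0.35], [0.65, 0.4], [0.65, 0.45], [0.7, -0.4], [0.7, -0.35], [0.7, 0.3], [0.7, 0.35], [0.7, 0.4], [0.75, -0.4], [0.75, -0.35], [0.75, -0.3], [0.75, -0.25], [0.75, -0.2], [0.8, -0.3], [0.8, -0.25], [0.8, -0.2], [0.85, -0.3], [0.85, -0.25], [0.85, -0.2], [0.9, -0.3], [0.9, -0.25], [0.9, -0.2]]
```

Pivot is about (0.535, -0.053) and the knob about (0.465, -0.016), so the radius is 79 mm, which fits. The start yaw already has tool y along the tangent, to within 2°. I'll cage the knob loosely (gap about 30 mm) instead of gripping it. A spin in place then regains wrist range without touching anything.

jog_arm(plan="0.85 0.87 -0.1 0 0 0 -1;0.85 0.87 -0.1 0 0 0 -1;0.85 0.87 -0.1 0 0 0 -1;0.85 0.87 -0.1 0 0 0 -1;0.85 0.87 -0.1 0 0 0 -1;0.85 0.87 -0.1 0 0 0 -1;0.85 0.87 -0.1 0 0 0 -1;0.85 0.87 -0.1 0 0 0 -1;0.85 0.87 -0.1 0 0 0 -1;0.85 0.87 -0.1 0 0 0 -1")

```text
time_s: 1.1
tcp_pos: [0.3701, 0.2709, 0.2473]
ee_rot: [[0.898, -0.44, -0.001], [-0.44, -0.898, -0.0], [-0.0, 0.001, -1.0]]
wrist_force: [0.6, 0.3, 0.3]
gripper_width: 1.001
gripper_force: 0.0
```

jog_arm(plan="0.85 0.87 -0.1 0 0 0.22 -1;0.85 0.87 -0.1 0 0 0 -1;0.85 0.87 -0.1 0 0 0 -1;0.85 0.87 -0.1 0 0 0 -1;0.85 0.87 -0.1 0 0 0 -1;0.85 0.87 -0.1 0 0 0 -1;0.85 0.87 -0.1 0 0 0 -1;0.85 0.87 -0.1 0 0 0 -1;0.85 0.87 -0.1 0 0 0 -1;0 0 0 0 0 0 -1")

```text
time_s: 2.1
tcp_pos: [0.4489, 0.0078, 0.2699]
ee_rot: [[0.882, -0.471, -0.0], [-0.471, -0.882, -0.001], [-0.0, 0.001, -1.0]]
wrist_force: [0.5, 0.1, -0.6]
gripper_width: 1.001
gripper_force: 0.0
```

```bash
cat >> h.py <<'E'
PIV=np.array([.535,-.053])
def st(piv=PIV):
    s=r.sense();p=np.array(s["tcp_pos"]);R=np.array(s["ee_rot"]);d=p[:2]-piv
    print("t",s["time_s"],"p",p.round(4),"rad",np.hypot(*d).round(4),"cw",np.degrees(np.arctan2(-d[1],d[0])).round(1),"xcw",np.degrees(np.arctan2(-R[1,0],R[0,0])).round(1),"j",np.round(s["joints"],1),"F",np.round(s["wrist_force"],1),"w",round(s["gripper_width"],3),"tilt",R[:2,2].round(3))
    return s,p,R
E
python3 - <<'E'
from h import *
s,p,R=st()
print(R.T@(np.array([.465,-.016,.197])-p))
img,d=r.capture("wrist");cv2.imwrite("pics/w1.png",img[:,:,::-1])
W=cloud("wrist",d).reshape(-1,3)
b=W[(W[:,2]>.222)&(W[:,2]<.24)&(np.hypot(W[:,0]-.465,W[:,1]+.016)<.04)]
print(len(b));
if len(b): print(b.mean(0),cv2.minEnclosingCircle(b[:,:2].astype(np.float32)))
E
```

```text
t 2.1 p [0.4489 0.0078 0.2699] rad 0.1054 cw -144.8 xcw 28.1 j [ 21.9   2.5 -18.1   0.  -69.4  40. ] F [ 0.5  0.1 -0.6] w 1.001 tilt [-0.    -0.001]
[0.02546898 0.01335318 0.07289815]
718
[ 0.4651182  -0.01387214  0.22965743] ((0.46409371495246887, -0.013508722186088562), 0.011170497164130211)
```

jog_arm(plan="0.5 0.24 0 0 0 0 -1;0.5 0.24 0 0 0 0 -1;0 0 0 0 0 0 -1;0 0 0.58 0 0 0 -1;0 0 0.58 0 0 0 -1;0 0 0.58 0 0 0 -1;0 0 0.58 0 0 0 -1;0 0 0.6 0 0 0 -0.3;0 0 0 0 0 0 0;0 0 0 0 0 0 0.3")

```text
time_s: 3.15
tcp_pos: [0.465, -0.0115, 0.1973]
ee_rot: [[0.885, -0.467, -0.0], [-0.467, -0.885, -0.0], [-0.0, 0.0, -1.0]]
wrist_force: [-0.1, 0.1, 0.2]
gripper_width: 0.809
gripper_force: 0.0
```

Run:
```python
from h import *
st()
import math
for th in(6,5,3,2,1):
    c=2*.08*math.sin(math.radians(th/2));a=math.radians(th/2)
    print(th,"x(in)",c*math.sin(a)/.025,"y(-t)",-c*math.cos(a)/.025,"rz",th/8)
```

```text
t 3.15 p [ 0.465  -0.0115  0.1973] rad 0.0814 cw -149.4 xcw 27.8 j [ 18.7   7.6 -23.3   0.  -59.1  43.5] F [-0.1  0.1  0.2] w 0.809 tilt [-0. -0.]
6 x(in) 0.01752993482152532 y(-t) -0.33449108245649106 rz 0.75
5 x(in) 0.012176966106414297 y(-t) -0.2788983767925062 rz 0.625
3 x(in) 0.004385488785363604 y(-t) -0.16747505997742027 rz 0.375
2 x(in) 0.0019493535388936637 y(-t) -0.1116783894480031 rz 0.25
1 x(in) 0.0004873754995480346 y(-t) -0.055847700599307236 rz 0.125
```

jog_arm(plan="0 0 0 0 0 0 0.3;0 0 0 0 0 0 0.3;0 0 0 0 0 0 0.3;0 0 0 0 0 0 0.3;0 0 0 0 0 0 0.3;0 0 0 0 0 0 0.3;0 0 0 0 0 0 0.3;0 0 0 0 0 0 0.3;0 0 0 0 0 0 0.3;0 0 0 0 0 0 0.3")

```text
time_s: 4.15
tcp_pos: [0.4651, -0.0121, 0.197]
ee_rot: [[0.884, -0.468, -0.0], [-0.468, -0.884, -0.0], [0.0, 0.0, -1.0]]
wrist_force: [0.3, 0.9, 0.5]
gripper_width: 0.348
gripper_force: 0.0
```

Run:
```python
from h import *
st();print(r.sense()["gripper_force"])
img,d=r.capture("wrist");cv2.imwrite("pics/w2.png",img[:,:,::-1])
```

```text
t 4.15 p [ 0.4651 -0.0121  0.197 ] rad 0.081 cw -149.7 xcw 27.9 j [ 18.6   7.7 -23.3   0.  -59.   43.5] F [0.3 0.9 0.5] w 0.348 tilt [-0. -0.]
0.0
```

View pics/w2.png

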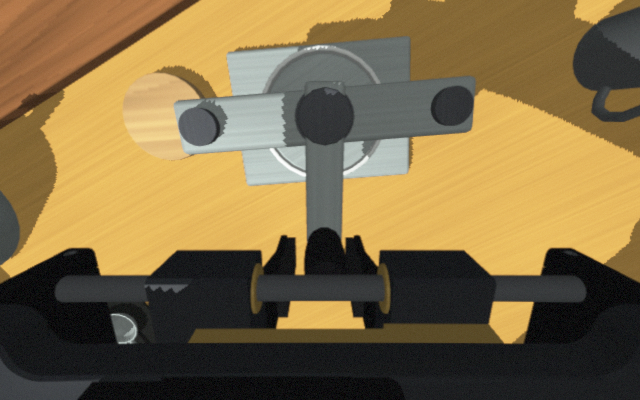

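The wrist view shows the knob at about (325,255), between the two fingers (about 290 and 352), with the arm pointing up to the hub at (325,115). The cage is good, so I'll start winding gently.

jog_arm(plan="0.005 -0.17 0 0 0 0.375 0.3;0.005 -0.17 0 0 0 0.375 0.3;0.005 -0.17 0 0 0 0.375 0.3;0.005 -0.17 0 0 0 0.375 0.3;0.005 -0.17 0 0 0 0.375 0.3;0.005 -0.17 0 0 0 0.375 0.3;0.005 -0.17 0 0 0 0.375 0.3;0.005 -0.17 0 0 0 0.375 0.3;0.005 -0.17 0 0 0 0.375 0.3;0.005 -0.17 0 0 0 0.375 0.3")

```text
time_s: 5.2
tcp_pos: [0.4928, 0.0175, 0.1968]
ee_rot: [[0.53, -0.848, -0.003], [-0.848, -0.53, -0.002], [0.0, 0.004, -1.0]]
wrist_force: [-1.8, -2.8, 0.0]
gripper_width: 0.352
gripper_force: 1.5
```

```bash
cat >> h.py <<'E'
def knob():
    s,p,R=st();img,d=r.capture("wrist");W=cloud("wrist",d).reshape(-1,3)
    b=W[(W[:,2]>.222)&(W[:,2]<.24)&(np.hypot(W[:,0]-p[0],W[:,1]-p[1])<.06)]
    for hi in(.186,.195):pass
    h=W[(W[:,2]>.187)&(W[:,2]<.194)&(np.hypot(*(W[:,:2]-PIV).T)<.03)]
    for n,b in(("knob",b),("hub",h)):
        if len(b)>5:
            c=cv2.minEnclosingCircle(b[:,:2].astype(np.float32));print(n,len(b),np.round(c[0],4),round(c[1],4),"in tool",(R.T[:2,:2]@(np.array(c[0])-p[:2])).round(4))
E
python3 -c "
from h import *
knob()"
```

```text
t 5.2 p [0.4928 0.0175 0.1968] rad 0.0821 cw -120.9 xcw 58.0 j [ 21.   10.5 -19.8   0.1 -59.9  11. ] F [-1.8 -2.8  0. ] w 0.352 tilt [-0.003 -0.002]
knob 1657 [0.4995 0.0089] 0.028 in tool [ 0.0109 -0.0012]
hub 2483 [ 0.5351 -0.0513] 0.0159 in tool [0.0808 0.0006]
```

jog_arm(plan="0.018 -0.335 0 0 0 0.75 0.3;0.018 -0.335 0 0 0 0.75 0.3;0.018 -0.335 0 0 0 0.75 0.3;0.018 -0.335 0 0 0 0.75 0.3;0.018 -0.335 0 0 0 0.75 0.3;0.018 -0.335 0 0 0 0.75 0.3;0.018 -0.335 0 0 0 0.75 0.3;0.018 -0.335 0 0 0 0.75 0.3;0.018 -0.335 0 0 0 0.75 0.3;0.018 -0.335 0 0 0 0.75 0.3")

```text
time_s: 6.25
tcp_pos: [0.5723, 0.0211, 0.1965]
ee_rot: [[-0.471, -0.882, -0.005], [-0.882, 0.471, -0.001], [0.003, 0.004, -1.0]]
wrist_force: [-3.9, 0.0, 2.5]
gripper_width: 0.35
gripper_force: 1.7
```

```bash
python3 -c "
from h import *
knob()"
```

```text
t 6.25 p [0.5723 0.0211 0.1965] rad 0.0829 cw -63.3 xcw 118.1 j [ 18.3  18.3  -9.1  -0.1 -62.9 -46.3] F [-3.9  0.   2.5] w 0.35 tilt [-0.005 -0.001]
knob 1698 [0.5684 0.011 ] 0.0278 in tool [ 0.0107 -0.0013]
hub 2515 [ 0.5356 -0.0517] 0.0159 in tool [ 0.0815 -0.0019]
```

jog_arm(plan="0.04 -0.335 0 0 0 0.75 0.3;0.04 -0.335 0 0 0 0.75 0.3;0.018 -0.335 0 0 0 0.75 0.3;0.018 -0.335 0 0 0 0.75 0.3;0.018 -0.335 0 0 0 0.75 0.3;0.018 -0.335 0 0 0 0.75 0.3;0.018 -0.335 0 0 0 0.75 0.3;0.018 -0.335 0 0 0 0.75 0.3;0.018 -0.335 0 0 0 0.75 0.3;0.018 -0.335 0 0 0 0.75 0.3")

```text
time_s: 7.3
tcp_pos: [0.6164, -0.0459, 0.1964]
ee_rot: [[-0.999, -0.036, 0.001], [-0.036, 0.999, 0.003], [-0.002, 0.003, -1.0]]
wrist_force: [1.1, 3.9, -1.4]
gripper_width: 0.351
gripper_force: 2.0
```

```bash
python3 -c "
from h import *
knob()"
```

```text
t 7.3 p [ 0.6164 -0.0459  0.1964] rad 0.0817 cw -5.0 xcw 178.0 j [ 10.7  22.4  -2.8  -0.1 -64.7 -98.5] F [ 1.1  3.9 -1.4] w 0.351 tilt [0.001 0.003]
knob 1713 [ 0.6057 -0.0471] 0.0279 in tool [ 0.0107 -0.0008]
hub 2541 [ 0.5345 -0.0524] 0.016 in tool [ 0.0821 -0.0035]
```

jog_arm(plan="0.04 -0.36 0 0 0 0.75 0.3;0.04 -0.36 0 0 0 0.75 0.3;0.04 -0.36 0 0 0 0.75 0.3;0.018 -0.335 0 0 0 0.75 0.3;0.018 -0.335 0 0 0 0.75 0.3;0.018 -0.335 0 0 0 0.75 0.3;0.018 -0.335 0 0 0 0.75 0.3;0.018 -0.335 0 0 0 0.75 0.3;0.018 -0.335 0 0 0 0.75 0.3;0.018 -0.335 0 0 0 0.75 0.3")

```text
time_s: 8.35
tcp_pos: [0.5786, -0.1195, 0.1973]
ee_rot: [[-0.532, 0.847, 0.006], [0.847, 0.532, 0.0], [-0.003, 0.005, -1.0]]
wrist_force: [5.2, 0.8, -2.3]
gripper_width: 0.353
gripper_force: 2.1
```

```bash
python3 -c "
from h import *
knob()"
```

```text
t 8.35 p [ 0.5786 -0.1195  0.1973] rad 0.0795 cw 56.7 xcw -122.1 j [   4.    19.6   -7.    -0.   -63.1 -151.9] F [ 5.2  0.8 -2.3] w 0.353 tilt [0.006 0.   ]
knob 1651 [ 0.5716 -0.1107] 0.0279 in tool [ 0.0112 -0.0013]
hub 2488 [ 0.5339 -0.0518] 0.0159 in tool [ 0.081  -0.0019]
```

206° wound, past half way, at 3–5 N. Next I'll centre the cage, open it slightly and spin the tool back 180° around the knob.

jog_arm(plan="0 0.12 0 0 0 0 0.1;0 0 0 0 0 -0.5 0.1;0 0 0 0 0 -1 0.1;0 0 0 0 0 -1 0.1;0 0 0 0 0 -1 0.1;0 0 0 0 0 -1 0.1;0 0 0 0 0 -1 0.1;0 0 0 0 0 -1 0.1;0 0 0 0 0 -1 0.1;0 0 0 0 0 -1 0.1")

```text
time_s: 9.4
tcp_pos: [0.5789, -0.1181, 0.197]
ee_rot: [[-0.983, -0.186, -0.001], [-0.186, 0.983, -0.0], [0.001, -0.0, -1.0]]
wrist_force: [0.4, -0.5, 0.6]
gripper_width: 0.45
gripper_force: 0.0
```

jog_arm(plan="0 0 0 0 0 -1 0.1;0 0 0 0 0 -1 0.1;0 0 0 0 0 -1 0.1;0 0 0 0 0 -1 0.1;0 0 0 0 0 -1 0.1;0 0 0 0 0 -1 0.1;0 0 0 0 0 -1 0.1;0 0 0 0 0 -1 0.1;0 0 0 0 0 -1 0.1;0 0 0 0 0 -1 0.1")

```text
time_s: 10.4
tcp_pos: [0.579, -0.1181, 0.197]
ee_rot: [[0.013, -1.0, -0.001], [-1.0, -0.013, -0.0], [0.0, 0.001, -1.0]]
wrist_force: [0.0, -0.2, -0.5]
gripper_width: 0.449
gripper_force: 0.0
```

jog_arm(plan="0 0 0 0 0 -1 0.3;0 0 0 0 0 -1 0.3;0 0 0 0 0 -1 0.3;0 0 0 0 0 -1 0.3;0 0 0 0 0 0 0.3;0 0 0 0 0 0 0.3;0 0 0 0 0 0 0.3;0 0 0 0 0 0 0.3;0 0 0 0 0 0 0.3;0 0 0 0 0 0 0.3")

```text
time_s: 11.4
tcp_pos: [0.579, -0.1184, 0.1971]
ee_rot: [[0.532, -0.847, 0.0], [-0.847, -0.532, -0.0], [0.0, 0.0, -1.0]]
wrist_force: [0.3, -0.2, 0.6]
gripper_width: 0.353
gripper_force: 0.0
```

```bash
python3 -c "
from h import *
knob()"
```

```text
t 11.4 p [ 0.579  -0.1184  0.1971] rad 0.0788 cw 56.0 xcw 57.9 j [  4.1  19.8  -6.7   0.  -63.5  28. ] F [ 0.3 -0.2  0.6] w 0.353 tilt [ 0. -0.]
knob 1604 [ 0.5849 -0.1272] 0.028 in tool [ 0.0106 -0.0002]
hub 32 [ 0.5423 -0.065 ] 0.0066 in tool [-0.0647  0.0027]
```

jog_arm(plan="-0.018 0.2 0 0 0 0.45 0.3;-0.018 0.335 0 0 0 0.75 0.3;-0.018 0.335 0 0 0 0.75 0.3;-0.018 0.335 0 0 0 0.75 0.3;-0.018 0.335 0 0 0 0.75 0.3;-0.018 0.335 0 0 0 0.75 0.3;-0.018 0.335 0 0 0 0.75 0.3;-0.018 0.335 0 0 0 0.75 0.3;-0.018 0.335 0 0 0 0.75 0.3;-0.018 0.335 0 0 0 0.75 0.3")

```text
time_s: 12.45
tcp_pos: [0.503, -0.1234, 0.1977]
ee_rot: [[-0.434, -0.901, 0.004], [-0.901, 0.434, -0.002], [0.0, -0.004, -1.0]]
wrist_force: [2.8, -3.5, -1.2]
gripper_width: 0.35
gripper_force: 2.2
```

```bash
python3 -c "
from h import *
PIV[:]=.5347,-.052
knob()"
```

```text
t 12.45 p [ 0.503  -0.1234  0.1977] rad 0.0781 cw 113.9 xcw 115.7 j [  4.3  12.7 -16.8   0.1 -60.3 -30.1] F [ 2.8 -3.5 -1.2] w 0.35 tilt [ 0.004 -0.002]
knob 1718 [ 0.4968 -0.1326] 0.0279 in tool [0.011  0.0017]
hub 82 [ 0.5276 -0.0635] 0.0091 in tool [-0.0646  0.0039]
```

jog_arm(plan="0.02 0.335 0 0 0 0.75 0.3;0.02 0.335 0 0 0 0.75 0.3;-0.018 0.335 0 0 0 0.75 0.3;-0.018 0.335 0 0 0 0.75 0.3;-0.018 0.335 0 0 0 0.75 0.3;-0.018 0.335 0 0 0 0.75 0.3;-0.018 0.335 0 0 0 0.75 0.3;-0.018 0.335 0 0 0 0.75 0.3;-0.018 0.335 0 0 0 0.75 0.3;-0.018 0.335 0 0 0 0.75 0.3")

```text
time_s: 13.5
tcp_pos: [0.4562, -0.0585, 0.1977]
ee_rot: [[-0.997, -0.077, 0.002], [-0.077, 0.997, -0.001], [-0.001, -0.001, -1.0]]
wrist_force: [2.2, -4.4, 0.4]
gripper_width: 0.351
gripper_force: 1.8
```

```bash
sed -i 's/^PIV=.*/PIV=np.array([.5347,-.052])/' h.py; python3 -c "
from h import *
knob()"
```

```text
t 13.5 p [ 0.4562 -0.0585  0.1977] rad 0.0788 cw 175.3 xcw 175.6 j [ 13.1   7.  -24.    0.1 -58.9 -98.8] F [ 2.2 -4.4  0.4] w 0.351 tilt [ 0.002 -0.001]
knob 1674 [ 0.4449 -0.0582] 0.0279 in tool [0.0113 0.0012]
hub 66 [ 0.5208 -0.0514] 0.0091 in tool [-0.065   0.0021]
```

jog_arm(plan="-0.012 0.28 0 0 0 0.625 0.3;-0.012 0.28 0 0 0 0.625 0.3;-0.012 0.28 0 0 0 0.625 0.3;-0.012 0.28 0 0 0 0.625 0.3;-0.012 0.28 0 0 0 0.625 0.3;-0.012 0.28 0 0 0 0.625 0.3;-0.012 0.28 0 0 0 0.625 0.3;-0.012 0.28 0 0 0 0.625 0.3;-0.012 0.28 0 0 0 0.625 0.3;-0.012 0.28 0 0 0 0.625 0.3")

```text
time_s: 14.55
tcp_pos: [0.4787, 0.0046, 0.1972]
ee_rot: [[-0.701, 0.713, -0.002], [0.713, 0.701, -0.002], [0.0, -0.003, -1.0]]
wrist_force: [-0.4, -3.6, 1.9]
gripper_width: 0.351
gripper_force: 1.7
```

```bash
python3 -c "
from h import *
knob()"
```

```text
t 14.55 p [0.4787 0.0046 0.1972] rad 0.0797 cw -134.7 xcw -134.5 j [ 2.010e+01  9.100e+00 -2.160e+01  1.000e-01 -5.950e+01 -1.556e+02] F [-0.4 -3.6  1.9] w 0.351 tilt [-0.002 -0.002]
knob 1600 [0.4716 0.0139] 0.0278 in tool [0.0116 0.0014]
hub 30 [ 0.5251 -0.0396] 0.0062 in tool [-0.0641  0.0021]
```

Now the second spin back. The knob sits about 3 mm ahead in −y, so I centre with y −0.12.

jog_arm(plan="0 -0.12 0 0 0 0 0.1;0 0 0 0 0 -0.5 0.1;0 0 0 0 0 -1 0.1;0 0 0 0 0 -1 0.1;0 0 0 0 0 -1 0.1;0 0 0 0 0 -1 0.1;0 0 0 0 0 -1 0.1;0 0 0 0 0 -1 0.1;0 0 0 0 0 -1 0.1;0 0 0 0 0 -1 0.1")

```text
time_s: 15.6
tcp_pos: [0.4769, 0.0034, 0.197]
ee_rot: [[-0.92, -0.391, 0.0], [-0.391, 0.92, 0.001], [-0.0, 0.001, -1.0]]
wrist_force: [-0.2, -0.1, -0.4]
gripper_width: 0.448
gripper_force: 0.0
```

jog_arm(plan="0 0 0 0 0 -1 0.1;0 0 0 0 0 -1 0.1;0 0 0 0 0 -1 0.1;0 0 0 0 0 -1 0.1;0 0 0 0 0 -1 0.1;0 0 0 0 0 -1 0.1;0 0 0 0 0 -1 0.1;0 0 0 0 0 -1 0.1;0 0 0 0 0 -1 0.1;0 0 0 0 0 -1 0.1")

```text
time_s: 16.6
tcp_pos: [0.4769, 0.0034, 0.197]
ee_rot: [[0.226, -0.974, 0.0], [-0.974, -0.226, 0.001], [-0.001, -0.0, -1.0]]
wrist_force: [-0.5, 0.3, -0.1]
gripper_width: 0.449
gripper_force: 0.0
```

jog_arm(plan="0 0 0 0 0 -1 0.3;0 0 0 0 0 -1 0.3;0 0 0 0 0 -1 0.3;0 0 0 0 0 -1 0.3;0 0 0 0 0 0 0.3;0 0 0 0 0 0 0.3;0 0 0 0 0 0 0.3;0 0 0 0 0 0 0.3;0 0 0 0 0 0 0.3;0 0 0 0 0 0 0.3")

```text
time_s: 17.6
tcp_pos: [0.4771, 0.0035, 0.197]
ee_rot: [[0.701, -0.713, 0.0], [-0.713, -0.701, 0.0], [-0.0, -0.0, -1.0]]
wrist_force: [0.6, 0.4, -0.0]
gripper_width: 0.346
gripper_force: 0.0
```

jog_arm(plan="0.005 -0.168 0 0 0 0.375 0.3;0.005 -0.168 0 0 0 0.375 0.3;0.005 -0.168 0 0 0 0.375 0.3;0.005 -0.168 0 0 0 0.375 0.3;0.005 -0.168 0 0 0 0.375 0.3;0.005 -0.168 0 0 0 0.375 0.3;0.005 -0.168 0 0 0 0.375 0.3;0.005 -0.168 0 0 0 0.375 0.3;0.005 -0.168 0 0 0 0.375 0.3;0.005 -0.168 0 0 0 0.375 0.3")

```text
time_s: 18.6
tcp_pos: [0.5113, 0.0236, 0.1965]
ee_rot: [[0.248, -0.969, -0.005], [-0.969, -0.248, -0.001], [-0.001, 0.005, -1.0]]
wrist_force: [-4.0, 0.7, 2.3]
gripper_width: 0.352
gripper_force: 2.0
```

```bash
python3 -c "
from h import *
knob()"
```

```text
t 18.6 p [0.5113 0.0236 0.1965] rad 0.0792 cw -107.2 xcw 75.6 j [ 20.8  12.4 -17.3  -0.1 -60.6  -6.4] F [-4.   0.7  2.3] w 0.352 tilt [-0.005 -0.001]
knob 1516 [0.5151 0.0133] 0.028 in tool [ 0.0109 -0.0011]
hub 2486 [ 0.5355 -0.0516] 0.0162 in tool [ 0.0788 -0.0048]
```

Wound about 407°. From here I go slowly, 1° per row, feeling for the stop.

jog_arm(plan="0 -0.06 0 0 0 0.125 0.3;0 -0.06 0 0 0 0.125 0.3;0 -0.06 0 0 0 0.125 0.3;0 -0.06 0 0 0 0.125 0.3;0 -0.06 0 0 0 0.125 0.3;0 -0.06 0 0 0 0.125 0.3;0 -0.06 0 0 0 0.125 0.3;0 -0.06 0 0 0 0.125 0.3;0 -0.06 0 0 0 0.125 0.3;0 -0.06 0 0 0 0.125 0.3")

```text
time_s: 19.65
tcp_pos: [0.5282, 0.0263, 0.1969]
ee_rot: [[0.077, -0.997, -0.0], [-0.997, -0.077, -0.0], [0.0, 0.0, -1.0]]
wrist_force: [-3.5, 1.1, -2.4]
gripper_width: 0.351
gripper_force: 1.8
```

jog_arm(plan="0 -0.06 0 0 0 0.125 0.3;0 -0.06 0 0 0 0.125 0.3;0 -0.06 0 0 0 0.125 0.3;0 -0.06 0 0 0 0.125 0.3;0 -0.06 0 0 0 0.125 0.3;0 0 0 0 0 0 0.3;0 0 0 0 0 0 0.3;0 0 0 0 0 0 0.3;0 0 0 0 0 0 0.3;0 0 0 0 0 0 0.3")

```text
time_s: 20.65
tcp_pos: [0.536, 0.0267, 0.1973]
ee_rot: [[-0.008, -1.0, 0.001], [-1.0, 0.008, -0.0], [0.0, -0.001, -1.0]]
wrist_force: [-1.9, -0.5, -1.8]
gripper_width: 0.351
gripper_force: 1.0
```

```bash
python3 -c "
from h import *
knob()"
```

```text
t 20.65 p [0.536  0.0267 0.1973] rad 0.0787 cw -89.1 xcw 90.5 j [ 20.2  14.6 -14.2   0.  -61.1 -20.7] F [-1.9 -0.5 -1.8] w 0.351 tilt [ 0.001 -0.   ]
knob 1488 [0.5359 0.0153] 0.0278 in tool [0.0114 0.    ]
hub 2444 [ 0.5345 -0.0517] 0.016 in tool [0.0784 0.0009]
```

jog_arm(plan="0 -0.045 0 0 0 0.1 0.3;0 -0.045 0 0 0 0.1 0.3;0 -0.045 0 0 0 0.1 0.3;0 -0.045 0 0 0 0.1 0.3;0 -0.045 0 0 0 0.1 0.3;0 -0.045 0 0 0 0.1 0.3;0 -0.045 0 0 0 0.1 0.3;0 -0.045 0 0 0 0.1 0.3;0 -0.045 0 0 0 0.1 0.3;0 -0.045 0 0 0 0.1 0.3")

```text
time_s: 21.7
tcp_pos: [0.5446, 0.0256, 0.1971]
ee_rot: [[-0.149, -0.989, -0.005], [-0.989, 0.149, -0.001], [0.002, 0.005, -1.0]]
wrist_force: [-10.6, 0.3, 6.9]
gripper_width: 0.353
gripper_force: 5.4
```

The force rose to 10.6 N and the tool is lagging, so this is probably the stop. One small further nudge will confirm it.

jog_arm(plan="0 -0.03 0 0 0 0 0.3;0 0 0 0 0 0 0.3;0 0 0 0 0 0 0.3;0 -0.03 0 0 0 0 0.3;0 0 0 0 0 0 0.3;0 0 0 0 0 0 0.3;0 0 0 0 0 0 0.3;0 0 0 0 0 0 0.3;0 0 0 0 0 0 0.3;0 0 0 0 0 0 0.3")

```text
time_s: 22.7
tcp_pos: [0.5446, 0.0256, 0.197]
ee_rot: [[-0.148, -0.989, -0.008], [-0.989, 0.148, -0.001], [0.002, 0.008, -1.0]]
wrist_force: [-11.1, 1.7, 8.0]
gripper_width: 0.352
gripper_force: 6.3
```

```bash
python3 -c "
from h import *
knob()"
```

```text
t 22.7 p [0.5446 0.0256 0.197 ] rad 0.0782 cw -82.7 xcw 98.5 j [ 19.7  15.7 -12.7  -0.1 -62.1 -28.1] F [-11.1   1.7   8. ] w 0.352 tilt [-0.008 -0.001]
knob 1468 [0.5434 0.0149] 0.0279 in tool [ 0.0108 -0.0004]
hub 2443 [ 0.5346 -0.0517] 0.0159 in tool [ 0.0779 -0.0015]
```

jog_arm(plan="0 -0.04 0 0 0 0 0.3;0 -0.04 0 0 0 0 0.3;0 -0.04 0 0 0 0 0.3;0 -0.04 0 0 0 0 0.3;0 0 0 0 0 0 0.3;0 0 0 0 0 0 0.3;0 0 0 0 0 0 0.3;0 0 0 0 0 0 0.3;0 0 0 0 0 0 0.3;0 0 0 0 0 0 0.3")

```text
time_s: 23.75
tcp_pos: [0.5448, 0.0255, 0.1968]
ee_rot: [[-0.149, -0.989, -0.016], [-0.989, 0.149, -0.0], [0.003, 0.016, -1.0]]
wrist_force: [-22.9, 6.6, 13.1]
gripper_width: 0.354
gripper_force: 11.4
```

```bash
python3 -c "
from h import *
knob()"
```

```text
t 23.75 p [0.5448 0.0255 0.1968] rad 0.0781 cw -82.6 xcw 98.5 j [ 19.5  16.  -12.3  -0.3 -62.7 -27.9] F [-22.9   6.6  13.1] w 0.354 tilt [-0.016 -0.   ]
knob 1459 [0.544 0.015] 0.0283 in tool [ 0.0105 -0.0007]
hub 2440 [ 0.5344 -0.0516] 0.0159 in tool [ 0.0778 -0.0012]
```

It's a firm stop: the force went from 11 to 23 N while the tool moved only 0.2 mm. I'll unload now and open the cage.

jog_arm(plan="0 0.08 0 0 0 0 0.3;0 0.08 0 0 0 0 0.1;0 0.08 0 0 0 0 0;0 0.08 0 0 0 0 -0.2;0 0 0 0 0 0 -0.3;0 0 0 0 0 0 -0.3;0 0 0 0 0 0 -0.3;0 0 0 0 0 0 -0.3;0 0 0 0 0 0 -0.3;0 0 0 0 0 0 -0.3")

```text
time_s: 24.8
tcp_pos: [0.5444, 0.0263, 0.197]
ee_rot: [[-0.147, -0.989, 0.0], [-0.989, 0.147, 0.0], [-0.0, -0.0, -1.0]]
wrist_force: [1.3, 0.4, 0.5]
gripper_width: 0.65
gripper_force: 0.0
```

```bash
python3 -c "
from h import *
knob()
img,d=r.capture('wrist');cv2.imwrite('pics/w3.png',img[:,:,::-1])"
```

```text
t 24.8 p [0.5444 0.0263 0.197 ] rad 0.0789 cw -82.9 xcw 98.5 j [ 19.8  15.5 -13.1  -0.  -61.4 -28.3] F [1.3 0.4 0.5] w 0.65 tilt [0. 0.]
knob 1594 [0.543  0.0157] 0.0416 in tool [ 0.0108 -0.0002]
hub 2455 [ 0.5344 -0.0517] 0.016 in tool [ 0.0787 -0.0016]
```

View pics/w3.png

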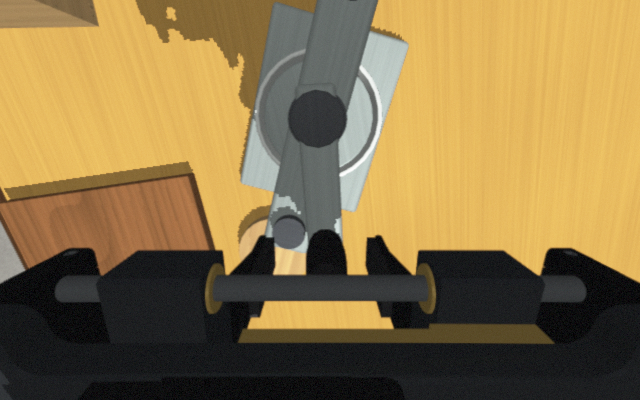

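The knob at (326,255) is clear of both fingers (about 260 and 375). Lifting straight up.

jog_arm(plan="0 0 -0.3 0 0 0 -0.3;0 0 -0.6 0 0 0 -0.3;0 0 -0.6 0 0 0 -0.3;0 0 -0.6 0 0 0 -0.3;0 0 -0.6 0 0 0 -0.3;0 0 -0.6 0 0 0 -0.3;0 0 -0.6 0 0 0 -0.3;0 0 0 0 0 0 -0.3;0 0 0 0 0 0 -0.3;0 0 0 0 0 0 -0.3")

```text
time_s: 25.9
tcp_pos: [0.5438, 0.0263, 0.2936]
ee_rot: [[-0.147, -0.989, -0.002], [-0.989, 0.147, -0.0], [0.0, 0.002, -1.0]]
wrist_force: [-0.2, -0.0, -0.0]
gripper_width: 0.648
gripper_force: 0.0
```

```bash
python3 -c "
from h import *
s,p,R=st();img,d=r.capture('wrist');W=cloud('wrist',d).reshape(-1,3)
b=W[(W[:,2]>.222)&(W[:,2]<.236)&(np.hypot(W[:,0]-p[0],W[:,1]-p[1])<.03)]
c=cv2.minEnclosingCircle(b[:,:2].astype(np.float32));print(len(b),c)
dd=np.array(c[0])-PIV;print(np.hypot(*dd),np.degrees(np.arctan2(-dd[1],dd[0])))
img,d=r.capture('top');a=np.load('pics/top1.npz')['p']
cv2.imwrite('pics/top2.png',cv2.resize(np.hstack([a[100:320,140:500],img[100:320,140:500]])[:,:,::-1],(800,244)))"
```

```text
t 25.9 p [0.5438 0.0263 0.2936] rad 0.0788 cw -83.4 xcw 98.5 j [ 19.8  11.7  -3.9  -0.  -74.5 -28.3] F [-0.2 -0.  -0. ] w 0.648 tilt [-0.002 -0.   ]
559 ((0.5408750176429749, 0.027206415310502052), 0.011283524334430695)
0.07944675619073936 -85.54217603253186
```

View pics/top2.png

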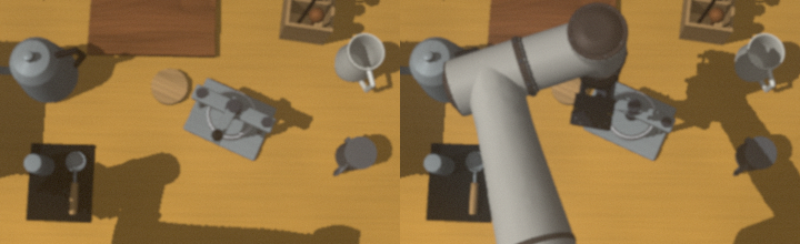

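The knob now sits at −85.5° (measured clockwise). It was at about −85° under load at the stop, so it hasn't sprung back. In the before and after views the visible bystanders haven't moved, and the arm is clear. Handing in.

```bash
python3 -c "
from station import r
print(r.finish_job())"
```

```text
the job is handed in; nothing more can be done
None
```

I wound the crank clockwise about 427° to a firm stop (about 23 N at the wrist at most), backed off without it springing back and handed the job in; the bystanders looked unmoved, though the arm hid part of the disc and kettle in the last view, and no verdict came back.

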